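Pack out the battery bay of a buggy and hold the stop home

TASK

The battery in this buggy is still loose lengthwise with one spacer behind it: draw the sliding rear stop back if it is in the way and stand more spacers upright on the deck between the stop and the spacer already there, one after another, until the stop, pushed forward, tightens on the stack before it runs out of slot. Push the stop up so that stop, spacers and pack are tight against the front stop, and finish still pushing it there with the gripper, firmly but without crushing the pack and touching only the sliding stop, so that I can do up its screws from below. Leave the pack in the bay, spare spacers on the bench and everything else undisturbed.

Things in the scene. Friction and masses are not known exactly. Their poses are not given: they have to be found in the camera images.
- car: the buggy, 305 mm wide (x), 490 mm long (y, nose to +y), fixed on a stand so that its tyres hang clear; origin on the bench under its middle. Its shock towers reach 160 mm above the bench
- bay_deck (a point): point on the chassis deck on the centre line of the battery bay, 75 mm above the bench. Axes: y along the bay to the buggy's nose, x across, z up. A lip 6 mm high, 3 mm thick runs along each side of the bay, 52 mm between them; beyond it nothing stands higher than the lip out to 55 mm from the centre line
- front_face (a point): centre of the rear face of the fixed front battery stop, 19 mm above the deck, on the bay's centre line; the pack butts against this face (44 mm wide, 34 mm high). Axes as bay_deck
- pack_centre (a point): centre of the battery pack, a grey hard-case block 44 mm wide (x), 96 mm long (y), 38 mm high (z), 0.26 to 0.4 kg, lying in the bay, up to 2 mm short of the front stop at the start; it slides lengthwise
- stop_face (a point): centre of the front face (38 mm wide, 36 mm high, plate 5 mm thick) of the sliding rear battery stop, 19 mm above the deck, facing the pack across the gap. Axes as bay_deck
- stop_lug (a point): grip point on the sliding stop's upright lug, 24 mm above the deck. Lug: 14 mm wide (x), 14 mm long (y), from 4 to 36 mm above the deck, its centre 30 mm behind the stop's front face (18 mm clear between lug and plate but for a thin web). The stop's foot is 38 mm wide, 4 mm thick and reaches 44 mm behind that face
- stop (a joint): position of the sliding rear stop along its slot: 0 m drawn fully back (away from the pack), 0.016 m at the forward end of the slot, where it goes no further. It moves along y of bay_deck, drags with about 1.5 N and stays where it is left
- spacer_a_centre (a point): centre of an off-white nylon battery spacer: block 48 mm wide (its x), 10 mm thick (its y), 38 mm high (its z), upper corners cut off 5 mm, 22 g. This one already stands in the bay just behind the pack, its thickness along the bay, its centre 19 mm above the deck
- spacer_b_centre (a point): centre of an off-white nylon battery spacer: block 48 mm wide (its x), 10 mm thick (its y), 38 mm high (its z), upper corners cut off 5 mm, 22 g. Like spacer_a; it stands upright on the bench. In the bay, finger pads wider than 10 mm centred on it reach past its neighbour, which is just as wide; pads set back towards the stop clear it
- spacer_c_centre (a point): centre of an off-white nylon battery spacer: block 48 mm wide (its x), 10 mm thick (its y), 38 mm high (its z), upper corners cut off 5 mm, 22 g. Like spacer_a; it stands upright on the bench. In the bay, finger pads wider than 10 mm centred on it reach past its neighbour, which is just as wide; pads set back towards the stop clear it
- spacer_d_centre (a point): centre of an off-white nylon battery spacer: block 48 mm wide (its x), 10 mm thick (its y), 38 mm high (its z), upper corners cut off 5 mm, 22 g. Like spacer_a; it stands upright on the bench. In the bay, finger pads wider than 10 mm centred on it reach past its neighbour, which is just as wide; pads set back towards the stop clear it
- spur_gear: loose black gear lying flat, 44 mm across, 14 mm high over its hub; origin under its centre; bystander
- diff: loose steel differential case, 38 mm across, 30 mm high; origin under its centre; bystander
- driver: hex driver, 170 mm long, lying; bystander
- shock: damper lying on the mat, about 115 mm long, 17 mm thick; bystander
- oil_bottle: small bottle, 34 mm across, 75 mm high; origin under its centre; bystander
Not all that is in view belongs to the job. Leave any blue, pink or purple look-alike of the part that bears pack_centre alone.

How it is judged (in metres and radians):
At the end, for the whole second after the job is handed in: Robot pushes only the sliding stop (>3 N), which rests short of 15.7 mm and presses a spacer >3 N; pack flat, straight, within 2.5 mm of the front stop, pressing it >1.5 N. Each spacer is seated in the bay (2.5 mm, square to 0.09 rad, 4 mm off centre) or on the bench over 150 mm from bay_deck (((height (world z) of spacer_a_centre below 0.03 m and horizontal distance between spacer_a_centre and bay_deck above 0.15 m) or (x of spacer_a_centre in the frame of bay_deck between -0.004 and 0.004 m and z of spacer_a_centre in the frame of bay_deck between 0.016 and 0.0215 m and y of spacer_a_centre in the frame of bay_deck between -0.06 and 0 m and angle between spacer_a_centre's own z axis and vertical below 0.09 rad and angle between the y axis of spacer_a_centre and the y axis of bay_deck, either way round below 0.09 rad)) and ((height (world z) of spacer_b_centre below 0.03 m and horizontal distance between spacer_b_centre and bay_deck above 0.15 m) or (x of spacer_b_centre in the frame of bay_deck between -0.004 and 0.004 m and z of spacer_b_centre in the frame of bay_deck between 0.016 and 0.0215 m and y of spacer_b_centre in the frame of bay_deck between -0.06 and 0 m and angle between spacer_b_centre's own z axis and vertical below 0.09 rad and angle between the y axis of spacer_b_centre and the y axis of bay_deck, either way round below 0.09 rad)) and ((height (world z) of spacer_c_centre below 0.03 m and horizontal distance between spacer_c_centre and bay_deck above 0.15 m) or (x of spacer_c_centre in the frame of bay_deck between -0.004 and 0.004 m and z of spacer_c_centre in the frame of bay_deck between 0.016 and 0.0215 m and y of spacer_c_centre in the frame of bay_deck between -0.06 and 0 m and angle between spacer_c_centre's own z axis and vertical below 0.09 rad and angle between the y axis of spacer_c_centre and the y axis of bay_deck, either way round below 0.09 rad)) and ((height (world z) of spacer_d_centre below 0.03 m and horizontal distance between spacer_d_centre and bay_deck above 0.15 m) or (x of spacer_d_centre in the frame of bay_deck between -0.004 and 0.004 m and z of spacer_d_centre in the frame of bay_deck between 0.016 and 0.0215 m and y of spacer_d_centre in the frame of bay_deck between -0.06 and 0 m and angle between spacer_d_centre's own z axis and vertical below 0.09 rad and angle between the y axis of spacer_d_centre and the y axis of bay_deck, either way round below 0.09 rad)) and (contact force between stop and spacer_a above 3 N or contact force between stop and spacer_b above 3 N or contact force between stop and spacer_c above 3 N or contact force between stop and spacer_d above 3 N) and contact force between pack and front_stop above 1.5 N and contact force between the fingers and stop above 3 N and not (contact force between the fingers and spacer_a above 0.3 N or contact force between the fingers and spacer_b above 0.3 N or contact force between the fingers and spacer_c above 0.3 N or contact force between the fingers and spacer_d above 0.3 N) and not (contact force between the fingers and pack above 0.3 N) and value of joint stop below 0.0157 m and velocity of joint stop between -0.003 and 0.003 m/s and y of pack_centre in the frame of front_face above -0.0505 m and x of pack_centre in the frame of front_face between -0.004 and 0.004 m and z of pack_centre in the frame of bay_deck below 0.0215 m and angle between pack_centre's own z axis and vertical below 0.06 rad and angle between the y axis of pack_centre and the y axis of bay_deck, either way round below 0.06 rad); the arm keeps its last pose, push and grip.
It fails at once if the pack is crushed: more than 60 N lengthwise against the front stop (contact force between pack and front_stop above 60 N).
It fails at once if the pack is taken out of the bay (z of pack_centre in the frame of bay_deck above 0.035 m).
It fails at once if another thing on the bench is knocked away by more than 30 mm (distance of any of spur_gear, diff, driver, shock, oil_bottle from where it was at the start of the episode above 0.03 m).
It also fails if it takes over 72 s, if anything falls off the work surface, if the arm or the gripper's body presses on something with over 40 N, if the wrist force passes 120 N, or if a joint passes its speed limit or range.

ROBOT

A 6-joint arm with a two-finger parallel gripper is mounted at the origin on the work surface. World frame = base frame: x ahead of the robot, y to its left, z up, the work surface at z = 0. Lengths are in m, angles in degrees, forces in N, time in s.
With the tool pointing down it reaches from about 0.375 to 0.9 m from the base axis. Payload 3.1 kg.
Tool frame: the origin (TCP) lies on the centre line of the jaws, within the pads' length; the fingertips stand 25 mm ahead of it and the grasp point (between the pads) lies 6 mm ahead of it; z points along the fingers, y is the line along which they close (so a half turn about z gives the same grasp; the last joint's range is limited). The gripper opens to 87 mm and grips with 3 to 60 N. Pads are 19 mm wide; open, the fingers measure 117 mm over their backs; the gripper's body (75 mm by 190 mm) begins 51 mm behind the grasp point.
Start: joints at [-80.758, 30.224, 82.088, -0, 67.689, -10.227], TCP at [0.208, -0.589, 0.248] pointing down, gripper open.
Joint ranges: [-176.69, 176.69], [-43.24, 126.21], [12.49, 139.97], [-82, 262], [0, 151.66], [-163.58, 163.58]. Speed limits (degrees/s): [159.86, 159.86, 180, 180, 180, 180].

INTERFACE

Orientations are given as a 3x3 rotation matrix whose columns are the frame's x, y, z axes.
In Python, from rig import bot, cams, models gives the robot as it stands. The module is installed in compiled form; this text tells all that it offers.
- The arm moves only by the shell command python3 -m handwheel 'ROWS' [OPENING]. ROWS is JSON, a list of rows, each a list of 6 numbers: the shift along the world's x, y, z each as a share of 1 m, from -1 to 1, then the turn, a rotation vector about the world's x, y, z each as a share of 2 rad, from -1 to 1. In form: [[dx, dy, dz, wx, wy, wz], ...]. A call has exactly 8 rows; each row is the pose to reach, as a shift and turn from the pose commanded when the call began; what a row does not reach only later rows make up. A row lasts 1/12 s, in which the tool goes at most 41.7 mm and 7.16 degrees, less where a joint would pass 70% of its speed; a pose out of reach is approached as far as the arm can. A call with a number of a shift or a turn outside -1 to 1 is refused whole. A call with a gripper value outside its range is refused whole. OPENING is the opening, from -1 (shut) to 1 (fully open), so that 0 is half open, set as the call begins (- or left out, the last holds). The fingers move at their own pace and stop on an object; the grip force is fixed at half the most. Time passes only in rows, so rows that repeat a pose let the fingers close, or fill a call up. It gives the time, the measured TCP pose, the force, the opening and the grip force at its end, in the units of the state.
- bot.read_state(): the state, without advancing time (a new reading comes with each control period).
- cams.capture(name): name is "scene" or "top" or "wrist"; returns (picture, depth): 400x640x3 uint8, blue, green, red; 400x640 float32, m along the optical axis (not along the pixel's ray), 0 where there is no reading.
- cams.calibration(name): a dict with "mtx" (3x3 intrinsics, pixels), "R" (3x3) and "t" (3): a world point X has camera coordinates R X + t; the wrist camera has in their place "tool_from_camera" (4x4, takes a point from camera to tool coordinates, whose origin is the TCP and whose axes are the flange's). Camera axes: x right, y down, z forward; pixel columns grow to the right and rows downward; lengths in m; the calibration is good to about 2 mm. A picture is of the moment at which its call begins: read the wrist's pose just before it. calibration takes no time and is no camera call.
- bot.hand_in(): hands the job in; it is judged then, once.
Trained networks look in the newest picture that a camera, given by its name, has taken for a name from the list of things; names that differ only in an ending like _2 or _b are one class to them, and where a whole thing is asked for, a point or a joint stands for the part that bears it (a point fixed in the world has none). Each returns a list of dicts, best first, with "conf" (0 to 1); they miss things now and then, are a little off and sometimes report something else, mostly with a low value. They report only what shows in the picture. A call takes as long as a camera call. They do not tell look-alikes from the thing itself.
- models.spot_in(query, camera): "position" ([column, row] in pixels, amid what is visible of it).
- models.tip_of(query, camera): "position" ([column, row] in pixels: a listed point, or the origin of a listed thing).
The state is a dict: "time_s": time; "joint_positions": joint angles; "qvel": joint speeds; "tau": joint torques, N m; "position": TCP position; "tcp_rot": TCP orientation; "force": force on the tool from outside, world axes, zero at the start; "moment": the same for the moment, N m; "opening": opening from 0.0 (shut) to 1.0 (fully open); "grasp_force": force on a finger pad.
Only numpy, scipy, OpenCV 4.12 (cv2) and the standard library are available. Lean on these libraries where they do the work, as an engineer would, in place of code of your own. Each camera call takes 0.05 s, during which the arm holds its last target. There are 200 camera calls.

## Working session

There is one attempt and no reset: what is moved stays moved. The work goes in short steps, Python scripts to look and compute and a shell command to move; the robot and the scene stay as the last step left them, time stands still between calls to the robot, and variables do not carry over. Pictures are saved under pics/ and viewed, at most 10 in all, crops included, and the job is handed in when it is done.

```bash
mkdir -p pics; cat > h.py <<'E'
import numpy as np, cv2
from rig import bot,cams,models
def world(name,uv,depth,st=None,r=1):
    c=cams.calibration(name);u,v=uv
    p=depth[max(0,int(v)-r):int(v)+r+1,max(0,int(u)-r):int(u)+r+1];p=p[p>0]
    z=np.median(p) if len(p) else np.nan
    x=z*np.linalg.inv(c['mtx'])@[u,v,1]
    if name=='wrist':
        T=c['tool_from_camera'];return np.array(st['tcp_rot'])@(T[:3,:3]@x+T[:3,3])+st['position']
    return c['R'].T@(x-c['t'])
def onplane(name,uv,zw,st=None):
    c=cams.calibration(name);d=np.linalg.inv(c['mtx'])@[uv[0],uv[1],1]
    if name=='wrist':
        T=c['tool_from_camera'];R=np.array(st['tcp_rot'])@T[:3,:3];o=np.array(st['tcp_rot'])@T[:3,3]+st['position']
    else: R=c['R'].T;o=-R@c['t']
    d=R@d;return o+d*(zw-o[2])/d[2]
E
python3 - <<'E'
from h import *
np.set_printoptions(precision=4,suppress=True)
print(bot.read_state())
for n in['top','scene']:
    im,d=cams.capture(n);cv2.imwrite(f'pics/{n}0.png',im)
    np.save(f'{n}0.npy',d)
    for q in['car','bay_deck','front_face','pack_centre','stop_face','stop_lug','spacer_b_centre','spur_gear','diff','driver','shock','oil_bottle']:
        for r in models.tip_of(q,n)[:6]:
            print(n,q,round(r['conf'],2),np.round(r['position'],1),world(n,r['position'],d))
E
```

```text
{'time_s': 0.0, 'joint_positions': array([-80.7572,  30.277 ,  82.1565,   0.001 ,  67.6887, -10.2268]), 'qvel': array([ 0.0132,  0.0023,  0.0239,  0.057 , -0.023 , -0.0934]), 'tau': array([  0.0011, -44.0035, -17.6592,   0.0634,   0.0582,  -0.0002]), 'position': array([ 0.2082, -0.5886,  0.2466]), 'tcp_rot': array([[ 0.9428,  0.3333, -0.0003],
       [ 0.3333, -0.9428,  0.0021],
       [ 0.0004, -0.0021, -1.    ]]), 'force': array([-0.3698, -0.1967, -0.3674]), 'moment': array([ 0.0335, -0.007 ,  0.0108]), 'grasp_force': 0.0, 'opening': 1.0024665880902945}
top car 0.56 [290.2 185. ] [0.5571 0.1586 0.1142]
top bay_deck 0.71 [285.1 190.8] [0.5407 0.1729 0.1124]
top front_face 0.61 [275.7 190.7] [0.5405 0.1992 0.1139]
top front_face 0.54 [410.9 217.9] [ 0.4719 -0.1995  0.0133]
top front_face 0.41 [259.6 193.8] [0.5313 0.2446 0.1127]
top pack_centre 0.97 [254.4 289.1] [0.2554 0.2656 0.0364]
top pack_centre 0.95 [173.7 211.9] [0.4803 0.5122 0.0368]
top pack_centre 0.78 [205.4 265.9] [0.3217 0.4117 0.0398]
top pack_centre 0.7 [306.3 244.2] [0.3894 0.1144 0.0383]
top pack_centre 0.68 [273.2 
[... 1178 characters left out ...]
e pack_centre 0.57 [311.3 193.1] [0.4003 0.1072 0.0364]
scene stop_face 0.68 [348.  203.3] [0.5631 0.1089 0.0982]
scene stop_lug 0.81 [339.8 203.8] [0.5634 0.0825 0.1095]
scene stop_lug 0.63 [240.9 342. ] [ 0.7103 -0.2846  0.0239]
scene spacer_b_centre 0.7 [140.5 295.2] [ 0.475  -0.4058  0.0353]
scene spur_gear 0.83 [200.6 322.2] [ 0.5994 -0.3257  0.0053]
scene diff 0.68 [247.9 290.6] [ 0.5888 -0.2036  0.0118]
scene diff 0.37 [139.3 297.7] [ 0.4799 -0.4102  0.0347]
scene driver 0.95 [237.4 339.3] [ 0.7    -0.2871  0.0235]
scene shock 0.68 [200.8 238.7] [ 0.3597 -0.2154  0.0139]
scene shock 0.67 [372.7 226. ] [0.6471 0.1188 0.0745]
scene oil_bottle 0.74 [324.5 324.4] [ 0.7815 -0.1281  0.0289]
```

View pics/top0.png

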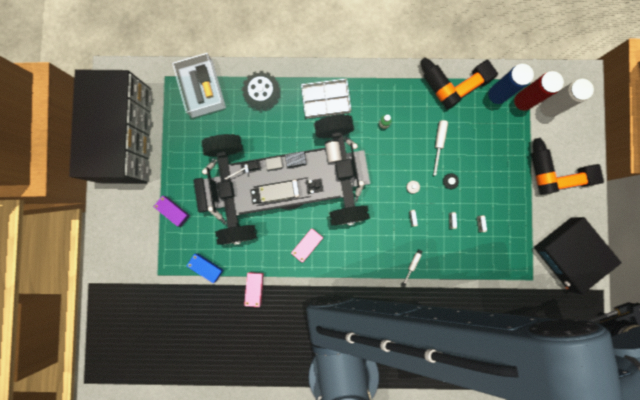

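View pics/scene0.png

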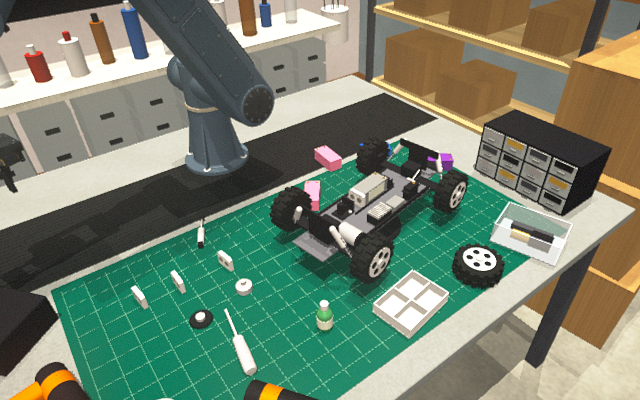

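The three off-white spacers stand at about (413,218), (453,220) and (482,224) in the top view. The grey pack lies in the bay at (277,191) with the stop at about (312,185), and the nose points left (+y). The look-alikes are pink at (307,244) and (254,290), blue at (205,267) and purple at (172,211). I chose the grey block in the buggy.

```bash
python3 - <<'E'
from h import *
np.set_printoptions(precision=4,suppress=True)
d=np.load('top0.npy');im=cv2.imread('pics/top0.png')
c=cams.calibration('top');v,u=np.mgrid[:400,:640]
X=(np.linalg.inv(c['mtx'])@np.stack([u*d,v*d,d]).reshape(3,-1)-c['t'][:,None]).T@c['R']
X=X.reshape(400,640,3)
for nm,(a,b),zl,r in [('pack',(277,191),(.106,.12),35),('sB',(413,218),(.028,.05),14),('sC',(453,220),(.028,.05),14),('sD',(482,224),(.028,.05),14)]:
    m=(abs(u-a)<r)&(abs(v-b)<r)&(X[...,2]>zl[0])&(X[...,2]<zl[1])
    n,l,s,ce=cv2.connectedComponentsWithStats(m.astype(np.uint8));k=1+s[1:,4].argmax()
    P=X[l==k];print(nm,len(P),P.mean(0),cv2.minAreaRect(P[:,:2].astype(np.float32)*1000))
print(cams.calibration('wrist')); 
cv2.imwrite('pics/crop.png',cv2.resize(im[150:230,220:360],None,fx=5,fy=5,interpolation=cv2.INTER_CUBIC))
E
```

```text
pack 622 [0.5391 0.1967 0.1124] ((540.56787109375, 197.8993682861328), (47.39394760131836, 115.7293472290039), 9.850682258605957)
sB 66 [ 0.4719 -0.2018  0.0367] ((472.3381042480469, -201.94468688964844), (46.37898635864258, 11.201155662536621), 11.191144943237305)
sC 73 [ 0.4658 -0.3203  0.0362] ((466.5207214355469, -320.6214904785156), (47.841392517089844, 12.174581527709961), 3.219177484512329)
sD 72 [ 0.4568 -0.4071  0.0363] ((457.257568359375, -407.67352294921875), (45.00981140136719, 13.580339431762695), 2.9355573654174805)
{'mtx': array([[333.2768,   0.    , 324.585 ],
       [  0.    , 333.2768, 201.7903],
       [  0.    ,   0.    ,   1.    ]]), 'tool_from_camera': array([[ 0.0007, -0.97  , -0.2429,  0.066 ],
       [ 1.    ,  0.0008, -0.0003, -0.0001],
       [ 0.0005, -0.2429,  0.97  , -0.1371],
       [ 0.    ,  0.    ,  0.    ,  1.    ]])}
```

View pics/crop.png

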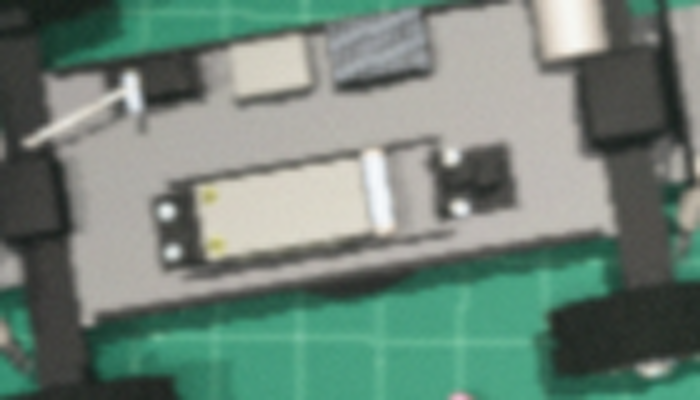

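In the crop, the front stop is at (180,225), the grey pack (200–365) follows, and the white spacer a is at (378,190). After a gap comes the black sliding stop, with its plate at (445,185) and lug at about (485,180). Next I move above the stop for a close look.

```bash
python3 -m handwheel '[[0.012,0.023,0.002,0,0,0.03],[0.035,0.07,0.005,0,0,0.08],[0.05,0.105,0.007,0,0,0.12],[0.067,0.135,0.01,0,0,0.15],[0.084,0.168,0.013,0,0,0.19],[0.1,0.2,0.013,0,0,0.22],[0.117,0.233,0.013,0,0,0.25],[0.133,0.267,0.013,0,0,0.28]]'
python3 -m handwheel '[[0.016,0.033,0,0,0,0.03],[0.033,0.066,0,0,0,0.06],[0.05,0.1,0,0,0,0.09],[0.067,0.133,0,0,0,0.12],[0.084,0.167,0,0,0,0.15],[0.1,0.2,0,0,0,0.18],[0.117,0.233,0,0,0,0.22],[0.133,0.267,0,0,0,0.25]]'
python3 -m handwheel '[[0.016,0.033,0,0,0,0.03],[0.033,0.066,0,0,0,0.06],[0.05,0.1,0,0,0,0.09],[0.065,0.13,0,0,0,0.12],[0.078,0.15,0,0,0,0.15],[0.084,0.163,0,0,0,0.172],[0.086,0.165,0,0,0,0.172],[0.086,0.165,0,0,0,0.172]]' 0.1
cat > look.py <<'E'
from h import *
import sys
np.set_printoptions(precision=4,suppress=True)
tag=sys.argv[1]
st=bot.read_state();im,d=cams.capture('wrist');cv2.imwrite(f'pics/{tag}.png',im);np.savez(f'{tag}.npz',d=d,p=st['position'],R=st['tcp_rot'])
print(st['time_s'],st['position'],st['tcp_rot'][:,1],st['force'],st['opening'])
for q in sys.argv[2:]:
    for r in models.tip_of(q,'wrist')[:4]: print(q,round(r['conf'],2),np.round(r['position'],1),world('wrist',r['position'],d,st))
E
python3 look.py w1 stop_face stop_lug spacer_a_centre front_face bay_deck pack_centre
```

```text
time_s: 1.97
position: [0.342, -0.321, 0.2609]
tcp_rot: [[0.62, 0.785, 0.001], [0.785, -0.62, -0.001], [-0.0, 0.001, -1.0]]
force: [0.5, -0.4, 1.4]
opening: 1.0
grasp_force: 0.0
time_s: 2.63
position: [0.4752, -0.0536, 0.2609]
tcp_rot: [[0.167, 0.986, 0.001], [0.986, -0.167, -0.001], [-0.0, 0.001, -1.0]]
force: [1.2, -0.5, -0.2]
opening: 1.001
grasp_force: 0.0
time_s: 3.3
position: [0.5602, 0.1099, 0.2603]
tcp_rot: [[-0.172, 0.985, -0.001], [0.985, 0.172, -0.001], [-0.0, -0.001, -1.0]]
force: [-0.3, -0.4, -0.2]
opening: 0.566
grasp_force: 0.0
3.3 [0.5602 0.1099 0.2603] [ 0.985   0.1724 -0.0006] [-0.3416 -0.4434 -0.2469] 0.5664516571382463
stop_face 0.9 [318.8 189.1] [0.5544 0.1121 0.0981]
stop_lug 0.55 [323.5 224. ] [0.5638 0.0838 0.1105]
spacer_a_centre 0.93 [317.9 149. ] [0.5475 0.1492 0.1127]
front_face 0.95 [321.5  26.3] [0.5344 0.243  0.1129]
pack_centre 0.83 [318.8  90.3] [0.5403 0.1959 0.113 ]
pack_centre 0.73 [324.3 223.7] [0.5644 0.0845 0.1115]
```

View pics/w1.png

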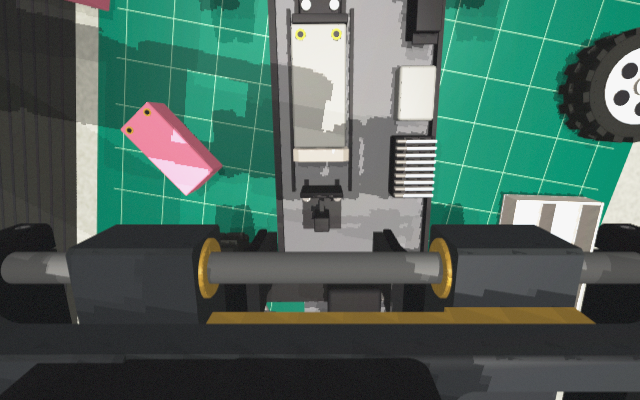

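The view shows the pack at rows 22–149, spacer a at rows 149–162 and the stop plate's front top edge at about row 185. The lug is at (322,222), all near column 320 and aligned with the image vertical. I'll measure the gap now.

```bash
python3 - <<'E'
from h import *
np.set_printoptions(precision=4,suppress=True,linewidth=200)
z=np.load('w1.npz');st=dict(position=z['p'],tcp_rot=z['R']);im=cv2.imread('pics/w1.png')
th=np.radians(9.9);ex=np.array([np.cos(th),np.sin(th),0]);ey=np.array([-np.sin(th),np.cos(th),0]);o=np.array([.5602,.1099,0])
g=im[:,306:336].mean((1,2))
for v in list(range(14,30))+list(range(140,236)):
    p=onplane('wrist',(320,v),.113,st)-o; print(v,int(g[v]),round(p@ey*1000,1),round(float(np.median(z['d'][v,310:330])),3),end=' | ' if v%3 else '\n')
for v in (60,120,150,156):
    row=im[v,270:370].mean(1).astype(int);print(v,row)
print([onplane('wrist',(u,156),.113,st)-o@np.eye(3) for u in(293,349)])
print([ (onplane('wrist',(u,156),.113,st)-o)@ex for u in(292,320,349)])
E
```

```text
14 80 144.1 0.261 | 15 86 143.4 0.261
16 89 142.7 0.261 | 17 92 142.0 0.261 | 18 94 141.3 0.261
19 96 140.6 0.261 | 20 97 139.9 0.261 | 21 87 139.2 0.262
22 56 138.5 0.263 | 23 75 137.8 0.26 | 24 186 137.1 0.259
25 229 136.4 0.259 | 26 235 135.7 0.259 | 27 236 135.0 0.259
28 235 134.3 0.259 | 29 232 133.6 0.259 | 140 166 48.4 0.281 | 141 166 47.6 0.281
142 165 46.8 0.281 | 143 166 46.0 0.281 | 144 165 45.1 0.281
145 163 44.3 0.282 | 146 143 43.5 0.282 | 147 108 42.6 0.299
148 130 41.8 0.291 | 149 190 40.9 0.282 | 150 228 40.1 0.282
151 232 39.3 0.282 | 152 231 38.4 0.283 | 153 231 37.6 0.283
154 230 36.7 0.283 | 155 230 35.9 0.283 | 156 230 35.0 0.283
157 230 34.2 0.283 | 158 230 33.3 0.284 | 159 230 32.5 0.284
160 230 31.6 0.285 | 161 186 30.8 0.323 | 162 118 29.9 0.323
163 98 29.1 0.323 | 164 97 28.2 0.323 | 165 98 27.4 0.324
166 107 26.5 0.324 | 167 118 25.6 0.324 | 168 125 24.8 0.324
169 128 23.9 0.324 | 170 128 23.1 0.325 | 171 129 22.2 0.325
172 132 21.3 0.325 | 173 132 20.5 0.325 | 174 128 19.6 0.326
175 123 18.7 0.326 | 176 117 17.8 0.327 | 177 115 17.0 0.327
178 115 16.1 0.3
[... 2224 characters left out ...]
25 225 226 212 200 200 203 205 177  74  51  50  98 117 115 114 116 116 116 173 177 175 177 137 119 117 117 116
 114 117]
156 [ 70  73  71  72  61  51  50  50  52  48  44 104 116 116 116 116 118 114 116 115 108  59  53 155 204 207 206 207 217 229 229 230 230 230 230 230 230 230 231 230 229 229 230 230 230 230 230 230 230
 230 230 230 230 230 231 230 231 229 230 230 230 230 230 230 230 230 230 230 230 230 230 230 230 214 203 204 203 202 166  70  52  49  98 116 118 116 117 115 116 115 173 177 137 117 116 116 116 118
 115 116]
[array([-0.0325,  0.0299,  0.113 ]), array([0.0144, 0.0381, 0.113 ])]
[np.float64(-0.02777581929952095), np.float64(-0.003964990016561805), np.float64(0.0206898887901234)]
```

```bash
python3 - <<'E'
from h import *
np.set_printoptions(precision=3,suppress=True,linewidth=220)
d=np.load('top0.npy');c=cams.calibration('top');v,u=np.mgrid[:400,:640]
X=((np.linalg.inv(c['mtx'])@np.stack([u*d,v*d,d]).reshape(3,-1)-c['t'][:,None]).T@c['R'])
th=np.radians(9.9);o=np.array([.5602,.1099,0]);X=X-o
x=X@[np.cos(th),np.sin(th),0];s=X@[-np.sin(th),np.cos(th),0];z=X[:,2]*1000
print('x bins',list(range(-110,110,20)))
for s0 in range(-130,60,10):
    print(s0,[int(z[(s*1000>=s0)&(s*1000<s0+10)&(x*1000>=x0)&(x*1000<x0+20)].max(initial=0)) for x0 in range(-110,110,20)])
E
```

```text
x bins [-110, -90, -70, -50, -30, -10, 10, 30, 50, 70, 90]
-130 [139, 138, 100, 123, 82, 124, 125, 123, 122, 78, 124]
-120 [142, 142, 82, 82, 80, 125, 124, 125, 80, 79, 80]
-110 [144, 145, 79, 80, 79, 122, 125, 124, 122, 113, 112]
-100 [143, 137, 81, 80, 81, 125, 125, 125, 122, 119, 121]
-90 [142, 141, 5, 80, 83, 124, 122, 124, 122, 120, 123]
-80 [136, 131, 4, 82, 78, 78, 81, 78, 120, 121, 121]
-70 [134, 133, 4, 80, 79, 79, 78, 80, 113, 116, 112]
-60 [124, 116, 5, 82, 80, 78, 78, 78, 77, 79, 92]
-50 [107, 98, 4, 81, 82, 79, 80, 82, 80, 81, 90]
-40 [4, 5, 3, 84, 114, 108, 81, 79, 80, 79, 90]
-30 [8, 6, 5, 82, 100, 115, 81, 78, 79, 80, 90]
-20 [6, 7, 5, 82, 83, 115, 86, 78, 80, 78, 88]
-10 [6, 4, 5, 83, 103, 104, 106, 79, 99, 102, 99]
0 [7, 6, 4, 84, 115, 114, 106, 80, 106, 107, 108]
10 [6, 5, 5, 84, 78, 79, 80, 79, 104, 109, 108]
20 [2, 7, 4, 82, 78, 79, 81, 81, 109, 111, 111]
30 [4, 8, 5, 84, 118, 117, 116, 79, 108, 111, 109]
40 [6, 5, 8, 84, 117, 117, 113, 77, 109, 109, 105]
50 [4, 6, 11, 83, 118, 117, 115, 80, 99, 104, 104]
```

```bash
python3 -m handwheel '[[0.0014,-0.0267,-0.02,0,0,0],[0.0014,-0.0267,-0.05,0,0,0],[0.0014,-0.0267,-0.08,0,0,0],[0.0014,-0.0267,-0.11,0,0,0],[0.0014,-0.0267,-0.13,0,0,0],[0.0014,-0.0267,-0.145,0,0,0],[0.0014,-0.0267,-0.15,0,0,0],[0.0014,-0.0267,-0.15,0,0,0]]' 0
python3 -m handwheel '[[0,0,0,0,0,0],[0,0,0,0,0,0],[0,0,0,0,0,0],[0,0,0,0,0,0],[0,0,0,0,0,0],[0,0,0,0,0,0],[0,0,0,0,0,0],[0,0,0,0,0,0]]' -1
python3 -m handwheel '[[0.0001,-0.0005,0,0,0,0],[0.0002,-0.001,0,0,0,0],[0.0003,-0.0015,0,0,0,0],[0.0003,-0.002,0,0,0,0],[0.0004,-0.0025,0,0,0,0],[0.0005,-0.003,0,0,0,0],[0.0005,-0.003,0,0,0,0],[0.0005,-0.003,0,0,0,0]]'
```

```text
time_s: 4.32
position: [0.5609, 0.0826, 0.1093]
tcp_rot: [[-0.171, 0.985, -0.003], [0.985, 0.171, 0.0], [0.001, -0.003, -1.0]]
force: [-0.5, 0.5, 0.8]
opening: 0.5
grasp_force: 0.0
time_s: 4.98
position: [0.5619, 0.0831, 0.1112]
tcp_rot: [[-0.172, 0.985, 0.001], [0.985, 0.172, -0.0], [-0.0, 0.001, -1.0]]
force: [-0.2, 0.1, 4.1]
opening: 0.156
grasp_force: 30.0
time_s: 5.65
position: [0.562, 0.0825, 0.111]
tcp_rot: [[-0.171, 0.985, 0.0], [0.985, 0.171, 0.004], [0.004, 0.001, -1.0]]
force: [-1.0, 8.3, 6.0]
opening: 0.156
grasp_force: 30.0
```

Pulling back gives no movement, so the stop is already fully back. The total gap with everything tight is about 31 mm, so two more spacers leave about 11 mm of slot. I'll release the lug and fetch the nearest spacer.

```bash
python3 -m handwheel '[[0,0,0,0,0,0],[0,0,0,0,0,0],[0,0,0,0,0,0],[0,0,0.01,0,0,0],[0,0,0.04,0,0,0],[0,0,0.075,0,0,0],[0,0,0.11,0,0,0],[0,0,0.14,0,0,0]]' 0
python3 -m handwheel '[[-0.01,-0.03,0.005,0,0,0],[-0.02,-0.068,0.005,0,0,0],[-0.032,-0.107,0.005,0,0,0],[-0.044,-0.145,0,0,0,0],[-0.056,-0.183,-0.01,0,0,0],[-0.068,-0.222,-0.02,0,0,0.005],[-0.08,-0.26,-0.03,0,0,0.01],[-0.09,-0.288,-0.05,0,0,0.01]]' 0.43
python3 -m handwheel '[[0,0,0,0,0,0],[0,0,0,0,0,0],[0,0,0,0,0,0],[0,0,0,0,0,0],[0,0,0,0,0,0],[0,0,0,0,0,0],[0,0,0,0,0,0],[0,0,0,0,0,0]]'
cat > sp.py <<'E'
from h import *
import sys
np.set_printoptions(precision=4,suppress=True)
exec(open('look.py').read())
v,u=np.mgrid[:400,:640];c=cams.calibration('wrist');T=c['tool_from_camera']
X=(np.linalg.inv(c['mtx'])@np.stack([u*d,v*d,d]).reshape(3,-1));X=(T[:3,:3]@X+T[:3,3:]);X=(st['tcp_rot']@X+st['position'][:,None]).T.reshape(400,640,3)
h=float(sys.argv[3]) if len(sys.argv)>3 else .0
m=(X[...,2]>.030+h)&(X[...,2]<.046+h)&(np.linalg.norm(X[...,:2]-st['position'][:2],axis=-1)<.05)&(im.min(-1)>150)
n,l,s,ce=cv2.connectedComponentsWithStats(m.astype(np.uint8));
for k in range(1,n):
    if s[k,4]>60: P=X[l==k];print(s[k],P.mean(0),cv2.minAreaRect(P[:,:2].astype(np.float32)*1000))
E
python3 sp.py w2 spacer_b_centre
```

```text
time_s: 6.32
position: [0.5625, 0.0797, 0.2532]
tcp_rot: [[-0.172, 0.985, 0.001], [0.985, 0.172, -0.0], [-0.001, 0.001, -1.0]]
force: [0.3, -0.5, -0.5]
opening: 0.493
grasp_force: 0.0
time_s: 6.98
position: [0.4725, -0.2121, 0.2023]
tcp_rot: [[-0.19, 0.982, 0.005], [0.982, 0.19, -0.004], [-0.005, 0.004, -1.0]]
force: [0.6, -0.8, -0.5]
opening: 0.712
grasp_force: 0.0
time_s: 7.65
position: [0.4726, -0.2073, 0.2009]
tcp_rot: [[-0.193, 0.981, 0.0], [0.981, 0.193, -0.0], [-0.0, 0.0, -1.0]]
force: [-0.1, 0.3, 0.1]
opening: 0.715
grasp_force: 0.0
7.65 [ 0.4726 -0.2073  0.2009] [0.9812 0.1932 0.0004] [-0.1065  0.3122  0.0583] 0.7146503616657228
[300 182  51  13 611] [ 0.4723 -0.2032  0.0371] ((472.4313049316406, -203.78387451171875), (46.8428955078125, 10.575311660766602), 9.574411392211914)
```

View pics/w2.png

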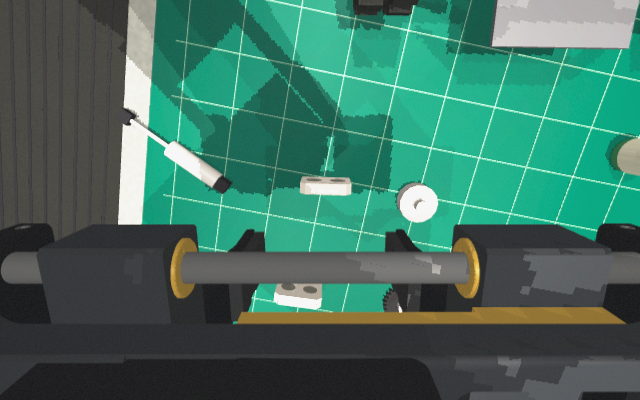

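The view shows spacer b at (325,186), aligned with the tool. The diff is at (418,203) and the next spacer at (298,292).

```bash
python3 -m handwheel '[[0.001,-0.0022,-0.03,0,0,0],[0.001,-0.0022,-0.065,0,0,0],[0.001,-0.0022,-0.1,0,0,0],[0.001,-0.0022,-0.13,0,0,0],[0.001,-0.0022,-0.15,0,0,0],[0.001,-0.0022,-0.16,0,0,0],[0.001,-0.0022,-0.165,0,0,0],[0.001,-0.0022,-0.165,0,0,0]]'
python3 -m handwheel '[[0,0,0,0,0,0],[0,0,0,0,0,0],[0,0,0,0,0,0],[0,0,0,0,0,0],[0,0,0,0,0,0],[0,0,0,0,0,0],[0,0,0,0,0,0],[0,0,0,0,0,0]]' -1
python3 -m handwheel '[[0,0,0.005,0,0,0],[0,0,0.02,0,0,0],[0,0,0.05,0,0,0],[0,0,0.085,0,0,0],[0,0,0.12,0,0,0],[0,0,0.15,0,0,0],[0,0,0.164,0,0,0],[0,0,0.164,0,0,0]]'
python3 sp.py w3 spacer_b_centre 0.13
```

```text
time_s: 8.42
position: [0.4732, -0.2101, 0.035]
tcp_rot: [[-0.192, 0.981, -0.001], [0.981, 0.192, 0.001], [0.001, -0.001, -1.0]]
force: [0.3, 0.2, 0.2]
opening: 0.717
grasp_force: 0.0
time_s: 9.08
position: [0.474, -0.2106, 0.0368]
tcp_rot: [[-0.192, 0.981, 0.002], [0.981, 0.192, -0.002], [-0.002, 0.002, -1.0]]
force: [0.2, -0.5, 6.4]
opening: 0.543
grasp_force: 30.0
time_s: 9.75
position: [0.475, -0.2112, 0.2036]
tcp_rot: [[-0.192, 0.981, 0.007], [0.981, 0.192, -0.005], [-0.006, 0.006, -1.0]]
force: [0.8, -0.7, -0.1]
opening: 0.549
grasp_force: 30.0
9.75 [ 0.475  -0.2112  0.2036] [0.9814 0.192  0.0057] [ 0.8231 -0.6783 -0.0676] 0.5489459972934974
spacer_b_centre 0.6 [202.2 156.7] [ 0.3518 -0.2067  0.009 ]Traceback (most recent call last):
  File "sp.py", line 4, in <module>
    exec(open('look.py').read())
    ~~~~^^^^^^^^^^^^^^^^^^^^^^^^
  File "<string>", line 8, in <module>
ValueError: it knows: bay_deck, car, diff, driver, front_face, oil_bottle, pack_centre, shock, spacer_a_centre, spacer_b_centre, spacer_c_centre, spacer_d_centre, spur_gear, stop_face, stop_lug
```

```bash
python3 -m handwheel '[[0.004,0.01,0.015,0,0,0],[0.01,0.035,0.03,0,0,0],[0.018,0.07,0.035,0,0,-0.003],[0.027,0.11,0.035,0,0,-0.006],[0.036,0.15,0.035,0,0,-0.01],[0.046,0.19,0.035,0,0,-0.01],[0.055,0.23,0.035,0,0,-0.01],[0.064,0.265,0.035,0,0,-0.01]]'
python3 -m handwheel '[[0.008,0.033,0,0,0,0],[0.013,0.055,0,0,0,0],[0.016,0.067,0,0,0,0],[0.017,0.071,-0.01,0,0,0],[0.017,0.071,-0.03,0,0,0],[0.017,0.071,-0.05,0,0,0],[0.017,0.071,-0.06,0,0,0],[0.017,0.071,-0.06,0,0,0]]'
python3 -m handwheel '[[0,0,0,0,0,0],[0,0,0,0,0,0],[0,0,0,0,0,0],[0,0,0,0,0,0],[0,0,0,0,0,0],[0,0,0,0,0,0],[0,0,0,0,0,0],[0,0,0,0,0,0]]'
python3 look.py w4 spacer_b_centre stop_face
python3 - <<'E'
import cv2;i=cv2.imread('pics/w4.png');cv2.imwrite('pics/w4c.png',cv2.resize(i[:330,220:430],None,fx=1.8,fy=1.8))
E
```

```text
time_s: 10.52
position: [0.5358, 0.0574, 0.2323]
tcp_rot: [[-0.173, 0.985, -0.005], [0.985, 0.173, 0.001], [0.002, -0.005, -1.0]]
force: [1.0, -0.4, 0.7]
opening: 0.547
grasp_force: 30.0
time_s: 11.18
position: [0.5516, 0.1245, 0.1709]
tcp_rot: [[-0.171, 0.985, -0.008], [0.985, 0.171, -0.001], [0.001, -0.008, -1.0]]
force: [-0.4, 0.8, -0.7]
opening: 0.548
grasp_force: 30.0
time_s: 11.85
position: [0.5543, 0.1259, 0.1748]
tcp_rot: [[-0.172, 0.985, 0.0], [0.985, 0.172, -0.0], [-0.0, 0.0, -1.0]]
force: [-0.6, 0.3, -0.2]
opening: 0.546
grasp_force: 30.0
11.85 [0.5543 0.1259 0.1748] [0.985  0.1723 0.0004] [-0.566   0.308  -0.2306] 0.546038141723122
```

View pics/w4c.png

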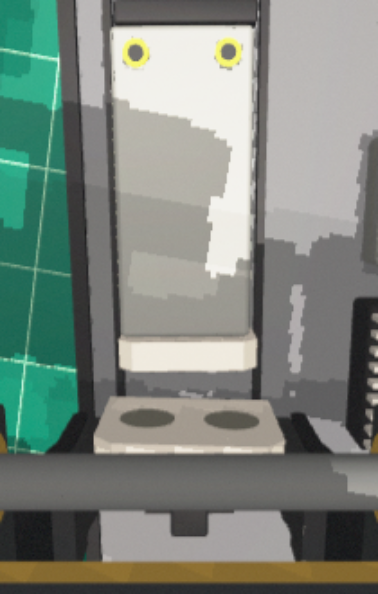

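The held spacer shows upright at crop (189,420). Spacer a's top is at rows 337–370 and both are centred on column 188. I'll check the clearance along the bay.

```bash
python3 - <<'E'
from h import *
z=np.load('w4.npz');st=dict(position=z['p'],tcp_rot=z['R']);im=cv2.imread('pics/w4.png')
ey=np.array([-.172,.985,0]);o=z['p']
for v in range(184,256): print(v,int(im[v,310:340].mean()),round(float(np.median(z['d'][v,310:340])),3),[round(float((onplane('wrist',(325,v),h,st)-o)@ey*1000),1) for h in (.113,.176)],end=' | ' if v%3 else '\n')
E
```

```text
184 146 0.202 [27.4, 39.6] | 185 133 0.203 [26.8, 39.2] | 186 120 0.203 [26.2, 38.8]
187 146 0.21 [25.6, 38.4] | 188 161 0.207 [25.0, 37.9] | 189 165 0.205 [24.4, 37.5]
190 222 0.203 [23.7, 37.1] | 191 232 0.203 [23.1, 36.7] | 192 232 0.204 [22.5, 36.2]
193 232 0.204 [21.9, 35.8] | 194 232 0.204 [21.2, 35.4] | 195 232 0.204 [20.6, 35.0]
196 232 0.204 [20.0, 34.5] | 197 232 0.204 [19.3, 34.1] | 198 232 0.204 [18.7, 33.7]
199 232 0.205 [18.1, 33.2] | 200 232 0.205 [17.5, 32.8] | 201 232 0.205 [16.8, 32.4]
202 232 0.205 [16.2, 31.9] | 203 232 0.205 [15.6, 31.5] | 204 232 0.206 [14.9, 31.1]
205 221 0.205 [14.3, 30.6] | 206 160 0.245 [13.6, 30.2] | 207 118 0.245 [13.0, 29.8]
208 116 0.245 [12.4, 29.3] | 209 116 0.246 [11.7, 28.9] | 210 116 0.246 [11.1, 28.5]
211 116 0.246 [10.4, 28.0] | 212 116 0.246 [9.8, 27.6] | 213 116 0.246 [9.2, 27.1]
214 116 0.247 [8.5, 26.7] | 215 116 0.247 [7.9, 26.3] | 216 110 0.247 [7.2, 25.8]
217 109 0.247 [6.6, 25.4] | 218 118 0.247 [5.9, 24.9] | 219 126 0.248 [5.3, 24.5]
220 116 0.248 [4.6, 24.0] | 221 143 0.181 [4.0, 23.6] | 222 161 0.179 [3.3, 23.1]
223 163
[... 226 characters left out ...]
65 [-2.6, 19.1]
232 121 0.163 [-3.3, 18.6] | 233 122 0.162 [-3.9, 18.2] | 234 126 0.161 [-4.6, 17.7]
235 132 0.159 [-5.3, 17.3] | 236 143 0.158 [-5.9, 16.8] | 237 150 0.157 [-6.6, 16.4]
238 152 0.156 [-7.3, 15.9] | 239 152 0.154 [-7.9, 15.5] | 240 152 0.153 [-8.6, 15.0]
241 152 0.152 [-9.3, 14.5] | 242 152 0.151 [-9.9, 14.1] | 243 152 0.149 [-10.6, 13.6]
244 152 0.149 [-11.3, 13.2] | 245 152 0.147 [-12.0, 12.7] | 246 152 0.146 [-12.6, 12.2]
247 179 0.145 [-13.3, 11.8] | 248 201 0.145 [-14.0, 11.3] | 249 210 0.145 [-14.7, 10.8]
250 216 0.145 [-15.4, 10.4] | 251 177 0.085 [-16.0, 9.9] | 252 104 0.084 [-16.7, 9.4]
253 78 0.084 [-17.4, 9.0] | 254 83 0.083 [-18.1, 8.5] | 255 86 0.083 [-18.8, 8.0]
```

The front face is vertical and clears spacer a by 2 mm. I'll lower and release it.

```bash
python3 -m handwheel '[[0,0,-0.01,0,0,0],[0,0,-0.025,0,0,0],[0,0,-0.04,0,0,0],[0,0,-0.05,0,0,0],[0,0,-0.056,0,0,0],[0,0,-0.06,0,0,0],[0,0,-0.062,0,0,0],[0,0,-0.0625,0,0,0]]'
python3 -m handwheel '[[0,0,0,0,0,0],[0,0,0,0,0,0],[0,0,0,0,0,0],[0,0,0,0,0,0],[0,0,0,0,0,0],[0,0,0,0,0,0],[0,0,0,0,0,0],[0,0,0,0,0,0]]'
```

```text
time_s: 12.67
position: [0.5544, 0.1259, 0.1121]
tcp_rot: [[-0.172, 0.985, 0.0], [0.985, 0.172, 0.0], [0.0, 0.0, -1.0]]
force: [-0.2, 0.5, -0.7]
opening: 0.547
grasp_force: 30.0
time_s: 13.33
position: [0.5542, 0.1259, 0.1121]
tcp_rot: [[-0.172, 0.985, 0.0], [0.985, 0.172, 0.0], [-0.0, 0.0, -1.0]]
force: [-0.2, -1.0, 0.1]
opening: 0.546
grasp_force: 30.0
```

```bash
python3 -m handwheel '[[0,0,-0.0005,0,0,0],[0,0,-0.001,0,0,0],[0,0,-0.0015,0,0,0],[0,0,-0.0015,0,0,0],[0,0,-0.0015,0,0,0],[0,0,-0.0015,0,0,0],[0,0,-0.0015,0,0,0],[0,0,-0.0015,0,0,0]]'
python3 -m handwheel '[[0,0,0,0,0,0],[0,0,0,0,0,0],[0,0,0,0,0,0],[0,0,0,0,0,0],[0,0,0.005,0,0,0],[0,0,0.03,0,0,0],[0,0,0.06,0,0,0],[0,0,0.065,0,0,0]]' 0.43
python3 -m handwheel '[[0,0,0,0,0,0],[0,0,0,0,0,0],[0,0,0,0,0,0],[0,0,0,0,0,0],[0,0,0,0,0,0],[0,0,0.02,0,0,0],[0,0,0.05,0,0,0],[0,0,0.08,0,0,0]]'
python3 look.py w5
python3 - <<'E'
from h import *
z=np.load('w5.npz');st=dict(position=z['p'],tcp_rot=z['R']);im=cv2.imread('pics/w5.png')
ey=np.array([-.172,.985,0]);o=z['p']
for v in range(150,235): print(v,int(im[v,310:340].mean()),round(float(np.median(z['d'][v,310:340])),3),[round(float((onplane('wrist',(325,v),h,st)-o)@ey*1000),1) for h in (.113,)],end=' | ' if v%3 else '\n')
cv2.imwrite('pics/w5c.png',cv2.resize(im[:250,220:430],None,fx=2,fy=2))
E
```

```text
time_s: 14.0
position: [0.5543, 0.1259, 0.1118]
tcp_rot: [[-0.172, 0.985, 0.001], [0.985, 0.172, -0.0], [-0.0, 0.001, -1.0]]
force: [-2.2, -0.1, 8.4]
opening: 0.543
grasp_force: 30.0
time_s: 14.67
position: [0.5569, 0.1261, 0.1797]
tcp_rot: [[-0.172, 0.985, 0.008], [0.985, 0.172, 0.0], [-0.001, 0.008, -1.0]]
force: [0.7, 0.4, 1.2]
opening: 0.718
grasp_force: 0.0
time_s: 15.33
position: [0.5531, 0.1258, 0.2545]
tcp_rot: [[-0.172, 0.985, -0.005], [0.985, 0.172, -0.0], [0.001, -0.005, -1.0]]
force: [0.9, 0.7, 0.8]
opening: 0.716
grasp_force: 0.0
15.3333 [0.5531 0.1258 0.2545] [ 0.9851  0.172  -0.0049] [0.8872 0.7272 0.8423] 0.7160328626056706
150 176 0.277 [40.8]
151 171 0.277 [40.0] | 152 163 0.277 [39.2] | 153 159 0.277 [38.4]
154 160 0.278 [37.5] | 155 160 0.278 [36.7] | 156 160 0.278 [35.9]
157 160 0.278 [35.0] | 158 160 0.278 [34.2] | 159 161 0.278 [33.4]
160 162 0.279 [32.5] | 161 162 0.279 [31.7] | 162 160 0.279 [30.9]
163 158 0.279 [30.0] | 164 157 0.279 [29.2] | 165 157 0.28 [28.3]
166 157 0.28 [27.5] | 167 145 0.28 [26.7] | 168 125 0.292 [25.8]
169 146 0.286 [25.0] | 170 174 0
[... 723 characters left out ...]
0 0.326 [-4.5] | 204 65 0.322 [-5.4]
205 37 0.318 [-6.3] | 206 33 0.314 [-7.2] | 207 34 0.311 [-8.1]
208 33 0.308 [-9.0] | 209 33 0.303 [-9.9] | 210 34 0.301 [-10.8]
211 34 0.297 [-11.7] | 212 34 0.294 [-12.6] | 213 38 0.292 [-13.5]
214 70 0.292 [-14.4] | 215 88 0.292 [-15.3] | 216 86 0.293 [-16.2]
217 77 0.292 [-17.1] | 218 73 0.326 [-18.0] | 219 90 0.326 [-18.9]
220 94 0.326 [-19.8] | 221 83 0.327 [-20.7] | 222 76 0.327 [-21.6]
223 75 0.327 [-22.6] | 224 75 0.328 [-23.5] | 225 72 0.328 [-24.4]
226 70 0.328 [-25.3] | 227 69 0.328 [-26.2] | 228 64 0.328 [-27.2]
229 59 0.328 [-28.1] | 230 58 0.329 [-29.0] | 231 56 0.324 [-29.9]
232 53 0.322 [-30.9] | 233 53 0.32 [-31.8] | 234 52 0.318 [-32.7]
```

View pics/w5c.png

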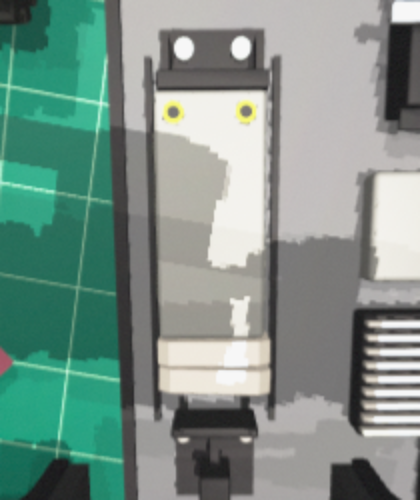

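Spacer b is seated square behind a at crop (212,380), leaving 15.5 mm to the stop plate at (215,430). Next I fetch a second spacer.

```bash
python3 -m handwheel '[[-0.004,-0.02,0,0,0,0],[-0.011,-0.055,0,0,0,-0.01],[-0.019,-0.095,0,0,0,-0.02],[-0.027,-0.135,0,0,0,-0.03],[-0.035,-0.175,0,0,0,-0.04],[-0.043,-0.215,0,0,0,-0.05],[-0.051,-0.255,0,0,0,-0.05],[-0.058,-0.295,0,0,0,-0.05]]'
python3 -m handwheel '[[-0.008,-0.04,-0.01,0,0,0],[-0.016,-0.08,-0.02,0,0,0],[-0.023,-0.115,-0.035,0,0,0],[-0.028,-0.14,-0.05,0,0,0],[-0.03,-0.156,-0.056,0,0,0],[-0.03,-0.156,-0.056,0,0,0],[-0.03,-0.156,-0.056,0,0,0],[-0.03,-0.156,-0.056,0,0,0]]'
python3 -m handwheel '[[0,0,0,0,0,0],[0,0,0,0,0,0],[0,0,0,0,0,0],[0,0,0,0,0,0],[0,0,0,0,0,0],[0,0,0,0,0,0],[0,0,0,0,0,0],[0,0,0,0,0,0]]' | head -2
python3 sp.py w6 spacer_b_centre
```

```text
time_s: 16.05
position: [0.4951, -0.1707, 0.2548]
tcp_rot: [[-0.073, 0.997, -0.001], [0.997, 0.073, 0.001], [0.001, -0.001, -1.0]]
force: [0.6, -1.4, 0.7]
opening: 0.716
grasp_force: 0.0
time_s: 16.72
position: [0.4665, -0.3237, 0.1997]
tcp_rot: [[-0.074, 0.997, -0.0], [0.997, 0.074, 0.001], [0.001, -0.0, -1.0]]
force: [-0.1, 0.5, -0.2]
opening: 0.717
grasp_force: 0.0
time_s: 17.38
position: [0.4662, -0.3251, 0.1996]
17.3833 [ 0.4662 -0.3251  0.1996] [0.9973 0.0729 0.    ] [0.2915 0.0454 0.2796] 0.7155051794414563
[300 183  52  13 617] [ 0.467  -0.3219  0.037 ] ((466.9140625, -322.315673828125), (47.74513244628906, 10.544685363769531), 3.4236950874328613)
```

View pics/w6.png

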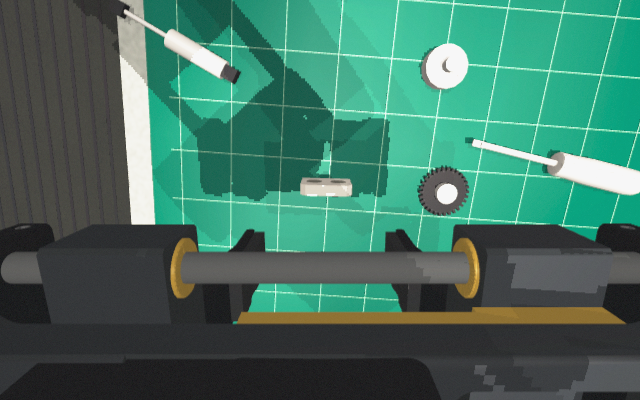

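The second spacer is at (326,187), square to the tool, with the gear at (443,191) clear of the fingers.

```bash
python3 -m handwheel '[[0.0013,-0.004,-0.03,0,0,0],[0.0013,-0.004,-0.065,0,0,0],[0.0013,-0.004,-0.1,0,0,0],[0.0013,-0.004,-0.13,0,0,0],[0.0013,-0.004,-0.15,0,0,0],[0.0013,-0.004,-0.16,0,0,0],[0.0013,-0.004,-0.164,0,0,0],[0.0013,-0.004,-0.164,0,0,0]]'
python3 -m handwheel '[[0,0,0,0,0,0],[0,0,0,0,0,0],[0,0,0,0,0,0],[0,0,0,0,0,0],[0,0,0,0,0,0],[0,0,0,0,0,0],[0,0,0,0,0,0],[0,0,0,0,0,0]]' -1
python3 -m handwheel '[[0,0,0.005,0,0,0],[0,0,0.02,0,0,0],[0,0,0.05,0,0,0],[0,0,0.085,0,0,0],[0,0,0.12,0,0,0],[0,0,0.15,0,0,0],[0,0,0.18,0,0,0],[0,0,0.2,0,0,0]]'
python3 -m handwheel '[[0.004,0.02,0,0,0,0],[0.011,0.055,0,0,0,0.01],[0.019,0.095,0,0,0,0.02],[0.027,0.135,0,0,0,0.03],[0.035,0.175,0,0,0,0.04],[0.043,0.215,0,0,0,0.05],[0.051,0.255,0,0,0,0.05],[0.058,0.295,0,0,0,0.05]]'
```

```text
time_s: 18.15
position: [0.4675, -0.3292, 0.0351]
tcp_rot: [[-0.073, 0.997, -0.001], [0.997, 0.073, 0.001], [0.001, -0.001, -1.0]]
force: [0.2, -0.2, 0.0]
opening: 0.717
grasp_force: 0.0
time_s: 18.82
position: [0.4683, -0.3298, 0.037]
tcp_rot: [[-0.073, 0.997, 0.002], [0.997, 0.073, -0.002], [-0.002, 0.002, -1.0]]
force: [0.4, 0.9, 6.2]
opening: 0.544
grasp_force: 30.0
time_s: 19.48
position: [0.468, -0.3295, 0.239]
tcp_rot: [[-0.073, 0.997, 0.003], [0.997, 0.073, -0.003], [-0.003, 0.003, -1.0]]
force: [-0.0, -0.4, -0.1]
opening: 0.544
grasp_force: 30.0
time_s: 20.15
position: [0.5253, -0.0321, 0.2358]
tcp_rot: [[-0.172, 0.985, 0.0], [0.985, 0.172, -0.0], [-0.0, 0.0, -1.0]]
force: [0.8, 1.0, -0.3]
opening: 0.546
grasp_force: 30.0
```

```bash
python3 -m handwheel '[[0.008,0.038,0,0,0,0],[0.016,0.076,0,0,0,0],[0.024,0.112,0,0,0,0],[0.029,0.138,-0.01,0,0,0],[0.0308,0.1484,-0.03,0,0,0],[0.0308,0.1484,-0.05,0,0,0],[0.0308,0.1484,-0.06,0,0,0],[0.0308,0.1484,-0.0606,0,0,0]]' |head -2
python3 -m handwheel '[[0,0,0,0,0,0],[0,0,0,0,0,0],[0,0,0,0,0,0],[0,0,0,0,0,0],[0,0,0,0,0,0],[0,0,0,0,0,0],[0,0,0,0,0,0],[0,0,0,0,0,0]]' |head -2
python3 look.py w7
python3 - <<'E'
from h import *
z=np.load('w7.npz');st=dict(position=z['p'],tcp_rot=z['R']);im=cv2.imread('pics/w7.png')
ey=np.array([-.172,.985,0]);o=z['p']
for v in range(195,256): print(v,int(im[v,310:340].mean()),round(float(np.median(z['d'][v,310:340])),3),[round(float((onplane('wrist',(325,v),h,st)-o)@ey*1000),1) for h in (.113,.138,.176)],end=' | ' if v%3 else '\n')
for v in(185,200,240):
  g=im[v,270:380].mean(1).astype(int);print(v,g)
E
```

```text
time_s: 20.82
position: [0.5543, 0.1144, 0.1728]
time_s: 21.48
position: [0.5563, 0.1142, 0.1751]
21.4833 [0.5563 0.1142 0.1751] [0.9851 0.1721 0.0002] [-0.5161 -0.7782 -0.2524] 0.5433527401604985
195 229 0.204 [20.5, 26.2, 34.9]
196 229 0.205 [19.9, 25.7, 34.4] | 197 229 0.205 [19.3, 25.1, 34.0] | 198 229 0.205 [18.6, 24.6, 33.6]
199 229 0.205 [18.0, 24.0, 33.2] | 200 229 0.205 [17.4, 23.5, 32.7] | 201 229 0.205 [16.7, 22.9, 32.3]
202 229 0.206 [16.1, 22.4, 31.9] | 203 229 0.206 [15.5, 21.8, 31.4] | 204 229 0.206 [14.8, 21.2, 31.0]
205 226 0.206 [14.2, 20.7, 30.6] | 206 173 0.245 [13.6, 20.1, 30.1] | 207 121 0.246 [12.9, 19.6, 29.7]
208 114 0.246 [12.3, 19.0, 29.2] | 209 114 0.246 [11.6, 18.5, 28.8] | 210 114 0.246 [11.0, 17.9, 28.4]
211 114 0.246 [10.4, 17.3, 27.9] | 212 114 0.246 [9.7, 16.8, 27.5] | 213 114 0.247 [9.1, 16.2, 27.0]
214 71 0.245 [8.4, 15.6, 26.6] | 215 33 0.242 [7.8, 15.1, 26.2] | 216 32 0.24 [7.1, 14.5, 25.7]
217 32 0.237 [6.5, 13.9, 25.3] | 218 32 0.235 [5.8, 13.4, 24.8] | 219 33 0.232 [5.2, 12.8, 24.4]
220 119 0.182 [4.5, 12.2, 23.9] | 221 156 0.18 [3.9, 11.7, 23
[... 1807 characters left out ...]
230 230 230 230 230
 230 230 230 229 229 230 230 230 229 229 229 229 229 229 229 229 229 230
 230 230 229 229 229 230 230 230 229 229 229 229 230 222 207 206 206 205
 205 206 171  71  44  95 111 113 114 115 114 114 114 114 113 113 113 115
 114 155]
240 [ 41  38 137 148 149 150 150 148 149 149 148 150 150 149 150 148 148 151
 151 149 150 149 149 149 148 149 149 148 150 149 148 149 150 149 149 149
 150 150 149 149 149 150 149 150 149 149 150 151 150 150 149 151 150 149
 150 147 152 148 149 149 149 150 149 148 151 148 149 150 147 149 149 150
 148 148 147 149 149 149 149 149 150 147 149 150 151 149 148 148 148 151
 149 150 149 149 148 148 149 147 148 150 149 149 148 149 150 149 148  91
  44  37]
```

Clearances are 1.6 mm ahead and about 3.8 mm behind. I'll lower, release and rise.

```bash
python3 -m handwheel '[[0,0,-0.015,0,0,0],[0,0,-0.03,0,0,0],[0,0,-0.045,0,0,0],[0,0,-0.055,0,0,0],[0,0,-0.06,0,0,0],[0,0,-0.063,0,0,0],[0,0,-0.064,0,0,0],[0,0,-0.064,0,0,0]]'
python3 -m handwheel '[[0,0,0,0,0,0],[0,0,0,0,0,0],[0,0,0,0,0,0],[0,0,0,0,0,0],[0,0,0.005,0,0,0],[0,0,0.03,0,0,0],[0,0,0.06,0,0,0],[0,0,0.065,0,0,0]]' 0.43
python3 -m handwheel '[[0,0,0,0,0,0],[0,0,0,0,0,0],[0,0,0.02,0,0,0],[0,0,0.05,0,0,0],[0,0,0.08,0,0,0],[0,0,0.08,0,0,0],[0,0,0.08,0,0,0],[0,0,0.08,0,0,0]]' 0
python3 look.py w8
python3 - <<'E'
from h import *
z=np.load('w8.npz');st=dict(position=z['p'],tcp_rot=z['R']);im=cv2.imread('pics/w8.png')
ey=np.array([-.172,.985,0]);o=z['p']
for v in range(195,225): print(v,int(im[v,310:340].mean()),round(float(np.median(z['d'][v,310:340])),3),[round(float((onplane('wrist',(325,v),h,st)-o)@ey*1000),1) for h in (.113,)],end=' | ' if v%3 else '\n')
cv2.imwrite('pics/w8c.png',cv2.resize(im[:250,220:430],None,fx=2,fy=2))
E
```

```text
time_s: 22.2
position: [0.5557, 0.1143, 0.112]
tcp_rot: [[-0.172, 0.985, -0.001], [0.985, 0.172, -0.0], [0.0, -0.001, -1.0]]
force: [-2.8, 0.1, 4.4]
opening: 0.549
grasp_force: 30.0
time_s: 22.87
position: [0.5591, 0.1144, 0.1803]
tcp_rot: [[-0.172, 0.985, 0.008], [0.985, 0.172, 0.0], [-0.001, 0.008, -1.0]]
force: [0.4, 0.1, 0.5]
opening: 0.717
grasp_force: 0.0
time_s: 23.53
position: [0.5551, 0.1142, 0.2543]
tcp_rot: [[-0.172, 0.985, -0.004], [0.985, 0.172, -0.0], [0.001, -0.003, -1.0]]
force: [-1.2, -0.2, -0.1]
opening: 0.504
grasp_force: 0.0
23.5333 [0.5551 0.1142 0.2543] [ 0.9851  0.1721 -0.0035] [-1.1936 -0.1814 -0.1287] 0.5041452307725097
195 185 0.286 [2.6]
196 92 0.303 [1.7] | 197 32 0.299 [0.8] | 198 33 0.295 [-0.0]
199 33 0.292 [-0.9] | 200 40 0.289 [-1.8] | 201 50 0.289 [-2.7]
202 50 0.289 [-3.6] | 203 46 0.289 [-4.5] | 204 43 0.29 [-5.4]
205 69 0.291 [-6.2] | 206 112 0.323 [-7.1] | 207 112 0.323 [-8.0]
208 100 0.323 [-8.9] | 209 85 0.324 [-9.8] | 210 83 0.324 [-10.7]
211 83 0.324 [-11.6] | 212 77 0.324 [-12.5] | 213 73 0.325 [-13.4]
214 71 0.325 [-14.3] | 215 69 0.325 [-15.2] | 216 63 0.325 [-16.1]
217 57 0.322 [-17.0] | 218 55 0.325 [-17.9] | 219 52 0.325 [-18.9]
220 51 0.325 [-19.8] | 221 51 0.319 [-20.7] | 222 51 0.307 [-21.6]
223 51 0.303 [-22.5] | 224 50 0.301 [-23.4] |
```

View pics/w8c.png

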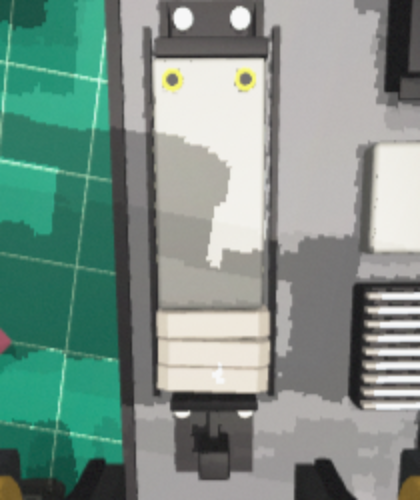

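All three spacers stand square behind the pack, crop rows 310–390, with the stop plate at row 400. Now I grip the lug and push.

```bash
python3 -m handwheel '[[0.0055,-0.0312,-0.02,0,0,0],[0.0055,-0.0312,-0.05,0,0,0],[0.0055,-0.0312,-0.08,0,0,0],[0.0055,-0.0312,-0.11,0,0,0],[0.0055,-0.0312,-0.13,0,0,0],[0.0055,-0.0312,-0.142,0,0,0],[0.0055,-0.0312,-0.146,0,0,0],[0.0055,-0.0312,-0.146,0,0,0]]'
python3 -m handwheel '[[0,0,0,0,0,0],[0,0,0,0,0,0],[0,0,0,0,0,0],[0,0,0,0,0,0],[0,0,0,0,0,0],[0,0,0,0,0,0],[0,0,0,0,0,0],[0,0,0,0,0,0]]' -1
python3 -m handwheel '[[-0.0002,0.001,0,0,0,0],[-0.0003,0.002,0,0,0,0],[-0.0005,0.003,0,0,0,0],[-0.0007,0.004,0,0,0,0],[-0.0009,0.005,0,0,0,0],[-0.001,0.006,0,0,0,0],[-0.0012,0.007,0,0,0,0],[-0.0012,0.007,0,0,0,0]]'
```

```text
time_s: 24.25
position: [0.5599, 0.0831, 0.1073]
tcp_rot: [[-0.172, 0.985, -0.006], [0.985, 0.172, 0.0], [0.001, -0.006, -1.0]]
force: [-0.0, -0.2, 0.3]
opening: 0.498
grasp_force: 0.0
time_s: 24.92
position: [0.562, 0.083, 0.1106]
tcp_rot: [[-0.172, 0.985, 0.001], [0.985, 0.172, -0.0], [-0.0, 0.001, -1.0]]
force: [-0.9, -0.9, 3.8]
opening: 0.156
grasp_force: 30.0
time_s: 25.58
position: [0.5608, 0.0898, 0.1106]
tcp_rot: [[-0.173, 0.985, 0.0], [0.985, 0.173, -0.001], [-0.001, 0.0, -1.0]]
force: [-1.8, -1.5, 6.0]
opening: 0.157
grasp_force: 30.0
```

```bash
python3 -m handwheel '[[-0.0001,0.0005,0,0,0,0],[-0.0002,0.001,0,0,0,0],[-0.0003,0.0015,0,0,0,0],[-0.0003,0.002,0,0,0,0],[-0.0004,0.0025,0,0,0,0],[-0.0005,0.003,0,0,0,0],[-0.0005,0.003,0,0,0,0],[-0.0005,0.003,0,0,0,0]]'
python3 -m handwheel '[[-0.0001,0.0005,0,0,0,0],[-0.0002,0.001,0,0,0,0],[-0.0003,0.0015,0,0,0,0],[-0.0003,0.002,0,0,0,0],[-0.0003,0.002,0,0,0,0],[-0.0003,0.002,0,0,0,0],[-0.0003,0.002,0,0,0,0],[-0.0003,0.002,0,0,0,0]]'
```

```text
time_s: 26.25
position: [0.5603, 0.0924, 0.1106]
tcp_rot: [[-0.173, 0.985, 0.0], [0.985, 0.173, -0.001], [-0.001, 0.0, -1.0]]
force: [-1.5, -3.0, 6.6]
opening: 0.16
grasp_force: 30.0
time_s: 26.92
position: [0.5601, 0.0937, 0.1106]
tcp_rot: [[-0.173, 0.985, 0.0], [0.985, 0.173, -0.002], [-0.002, 0.0, -1.0]]
force: [-1.4, -5.5, 6.1]
opening: 0.159
grasp_force: 30.0
```

```bash
python3 -m handwheel '[[-0.0001,0.0005,0,0,0,0],[-0.0002,0.001,0,0,0,0],[-0.0003,0.0015,0,0,0,0],[-0.0003,0.002,0,0,0,0],[-0.0003,0.002,0,0,0,0],[-0.0003,0.002,0,0,0,0],[-0.0003,0.002,0,0,0,0],[-0.0003,0.002,0,0,0,0]]'
python3 -m handwheel '[[-0.0001,0.0005,0,0,0,0],[-0.0002,0.001,0,0,0,0],[-0.0002,0.0015,0,0,0,0],[-0.0002,0.0015,0,0,0,0],[-0.0002,0.0015,0,0,0,0],[-0.0002,0.0015,0,0,0,0],[-0.0002,0.0015,0,0,0,0],[-0.0002,0.0015,0,0,0,0]]'
```

```text
time_s: 27.58
position: [0.5601, 0.0938, 0.1106]
tcp_rot: [[-0.174, 0.985, 0.001], [0.985, 0.174, -0.005], [-0.005, -0.0, -1.0]]
force: [-1.3, -11.3, 5.5]
opening: 0.153
grasp_force: 30.0
time_s: 28.25
position: [0.5601, 0.0939, 0.1106]
tcp_rot: [[-0.175, 0.985, 0.001], [0.985, 0.175, -0.008], [-0.008, -0.001, -1.0]]
force: [-1.3, -16.3, 6.1]
opening: 0.157
grasp_force: 30.0
```

```bash
python3 look.py w9; python3 - <<'E'
from h import *
z=np.load('w9.npz');im=cv2.imread('pics/w9.png');ey=np.array([-.172,.985,0])
cv2.imwrite('pics/w9c.png',cv2.resize(im[:330,200:450],None,fx=1.8,fy=1.8))
print(bot.read_state()['qvel'],bot.read_state()['force'])
E
```

```text
28.25 [0.5601 0.0939 0.1106] [ 0.9846  0.1749 -0.0005] [ -1.3332 -16.3499   6.0758] 0.15652757347407584
[-0.02373653  0.07888132  0.03047067 -0.06493126  0.03174901 -0.00503659] [ -1.15154061 -15.88662752   5.26803178]
```

View pics/w9c.png

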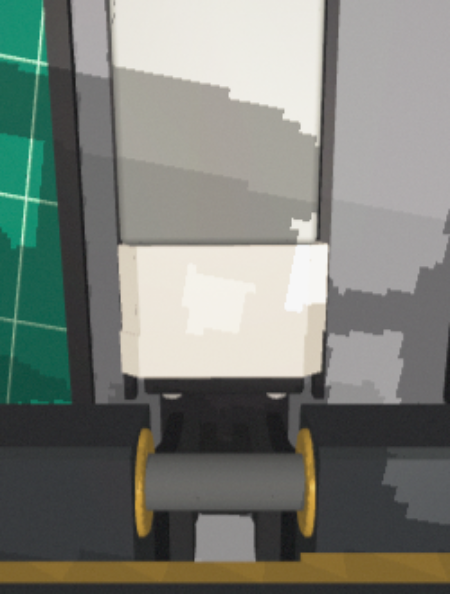

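The spacers form one closed, square stack against the pack (crop rows 243–377), with the plate right behind it. The stop sits at about 11 mm and the push holds steady at 16 N. I'm handing it in.

```bash
python3 -c "
from rig import bot
print(bot.hand_in())"
```

```text
the job is handed in; nothing more can be done
None
```

I stood two more spacers in the bay, and the stop tightened on the stack about 11 mm along its 16 mm slot; I handed the job in with the gripper holding the lug and pushing at about 16 N, but no verdict came back.

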